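# Open the push-latch fastener case

### The arm

A 6-joint arm with a two-finger parallel gripper is mounted at the origin on the work surface. World frame = base frame: x ahead of the robot, y to its left, z up, the work surface at z = 0. Lengths are in m, angles in rad, forces in N, time in s.
With the tool pointing down it reaches from about 0.35 to 0.875 m from the base axis. Payload 15.5 kg.
Tool frame: the origin (TCP) lies midway between the tips of the shut fingers; the grasp point (between the pads) lies 19 mm behind it; z points along the fingers, y is the direction in which the jaws open and shut (so a half turn about z gives the same grasp; the last joint's range is limited). The gripper opens to 85 mm and grips with 20 to 120 N. Pads are 22 mm wide; open, the fingers measure 114 mm over their backs; the gripper's body (76 mm by 85 mm) begins 54 mm behind the grasp point. The pads swing forward as they close: fully open they stand 13 mm farther back than shut.
Start: joints at [-1.266, 0.494, 1.345, -0, 1.302, -0.096], TCP at [0.244, -0.575, 0.231] pointing down, gripper open.
Joint ranges: [-2.91, 2.91], [-0.82, 2.16], [0.22, 2.67], [-1.22, 4.37], [0.12, 2.79], [-3.08, 3.08]. Speed limits (rad/s): [1.89, 1.89, 2.57, 3.01, 3.01, 3.01].

### API

Orientations are given as a unit quaternion [x, y, z, w].
In Python, from station import telemetry, cams, job gives the robot as it stands. The module is installed in compiled form; this text tells all that it offers.
- The arm moves only by the shell command python3 -m inch 'ROWS' [FORCE]. ROWS is JSON, a list of rows, each a list of 3 entries, a list of its own where there are three numbers: the shift along the tool's x, y, z in m, then the turn about the tool's z in rad, then the opening, from 0 (shut) to 1 (fully open). A call has 1 to 20 rows; each row shifts and turns the commanded pose from where the row before left it, along the tool's axes as they then stand; what a row does not reach is not made up. A row lasts 1/10 s, in which the tool goes at most 50 mm and 8.59 degrees, less where a joint would pass 70% of its speed; a pose out of reach is approached as far as the arm can. A call with a gripper value outside its range is refused whole. The fingers move at their own pace and stop on an object; FORCE is the grip in N (left out, the last holds). Time passes only in rows, so rows that do not move let the fingers close. It gives the time, the measured TCP pose, the force and the opening at its end, in the units of the state.
- telemetry.get_obs(): the state, without advancing time (a new reading comes with each control period).
- cams.camera(name): name is "scene" or "top" or "wrist"; returns the picture (420x560x3 uint8, red, green, blue); there is no depth.
- cams.camera_model(name): a dict with "fx", "fy", "cx", "cy" (pixels), "k1" (the pictures are not rectified: a ray, as slopes to the right and down, at radius r is drawn at 1 + k1 r^2 times it, then the intrinsics apply), "cam_to_world" (4x4, takes a point from camera to world coordinates); the wrist camera has in their place "mount" (4x4, takes a point from camera to tool coordinates, whose origin is the TCP and whose axes are the flange's). Camera axes: x right, y up, looking along -z (the intrinsics and any distortion apply to the point x, -y, -z); pixel columns grow to the right and rows downward; lengths in m; the calibration is good to about 2 mm. A picture is of the moment at which its call begins: read the wrist's pose just before it. camera_model takes no time and is no camera call.
- job.close_job(): hands the job in, once; it reports no verdict.
The state is a dict: "t": time; "qpos": joint angles; "joint_velocities": joint speeds; "tau": joint torques, N m; "eef_pos": TCP position; "tcp_rot": TCP orientation; "wrist_force": force on the tool from outside, world axes, zero at the start; "moment": the same for the moment, N m; "gripper_width": finger opening in m.
Only numpy, scipy, OpenCV 4.12 (cv2) and the standard library are available. Lean on these libraries where they do the work, as an engineer would, in place of code of your own. Each camera call takes 0.05 s, during which the arm holds its last target.

### The job

Three lidded parts cases stand in a row on the bench: open the widest one. With the fingertips, press down on the front of its lid until the touch catch lets go, back off so that the lid springs ajar by itself, then push the lid up and right over until it rests back against its stop, and leave it clear. Do not grip or pick up anything, do not ram the lid, keep the two narrow cases shut and leave the loose things where they are.

Things in the scene. Friction and masses are not known exactly. Their poses are not given: they have to be found in the camera images.
- case_wide: The case to open, the widest of the three. Blue plastic parts case, fixed to the bench, 150 mm deep, 150 mm wide, walls 90 mm high; origin at the centre of its underside; x axis points from its front (nearer the robot) to its hinged rear, z up
- lid_wide (a joint): Angle (rad) of the wide lid about its rear hinge: 0 shut on its catch; pressed at the push mark with 4 to 5 N it sinks 3 to 4 mm and the catch lets go (stop at -0.042, 5.5 mm down). Finger withdrawn, a spring lifts it to about 0.62 (ajar) and holds it. From there to about 1.5 the 120 g lid falls back to ajar if let go; past about 1.6 it drops back to its open stop at 2.0
- lid_wide_push (a point): Push mark, a thin 26 mm ring on the lid's upper face, on the lid's centre line 20 mm behind its front edge, 132 mm from the hinge; moves with the lid. When shut its height is 102 mm. Pressing elsewhere close to the front edge also works; near the hinge it does not
- lid_wide_edge (a point): Middle of the lid's front edge, on the underside of the 6 mm plate, 152 mm from the hinge; moves with the lid. The lid is a plain flat plate 156 mm wide; shut, it stands 6 mm clear of the case's rim. A 16 mm wide catch tongue hangs 36 mm below its underside near the left (+y) front corner, 55 mm off the centre line and 17 mm behind the edge; the rest of the underside is bare
- lid_wide_hinge (a point): Middle of the lid's hinge axis, at the rear of the wide case, 96 mm above the bench; the axis runs along the case's y axis
- case_narrow1: Narrow blue plastic parts case, fixed to the bench, 150 mm deep, 95 mm wide, walls 90 mm high; origin at the centre of its underside; x axis points from its front (nearer the robot) to its hinged rear, z up. Same kind of lid, not to be opened. The three cases stand in a row in any order
- lid_narrow1 (a joint): Lid angle (rad) of the narrow case case_narrow1: 0 = shut; opens in the same way when pressed
- case_narrow2: Narrow blue plastic parts case, fixed to the bench, 150 mm deep, 95 mm wide, walls 90 mm high; origin at the centre of its underside; x axis points from its front (nearer the robot) to its hinged rear, z up. Same kind of lid, not to be opened. The three cases stand in a row in any order
- lid_narrow2 (a joint): Lid angle (rad) of the narrow case case_narrow2: 0 = shut; opens in the same way when pressed
- glue: Bystander: loose small green glue bottle, 38 mm across, 125 mm tall, among the cases; origin at the centre of its underside
- tin: Bystander: loose low round tin, 42 mm across, 60 mm tall, among the cases; origin at the centre of its underside
- carton: Bystander: loose small cardboard carton 60 x 45 x 50 mm, in front of the cases; origin at the centre of its underside
- wrench: Bystander: loose steel wrench 170 mm long, lying flat in front of the cases; origin under its middle
- mug: Bystander: loose white mug, 80 mm across, 90 mm tall, to the left; origin at the centre of its underside
- tape: Bystander: loose empty tape roll 90 mm across, 45 mm high, to the right; origin at the centre of its underside
- washers: Bystander: loose short steel slug, 36 mm across, 30 mm tall, behind the cases; origin at the centre of its underside

How it is judged:
On the way, in this order (a step that is already met when the one before it is completed fails the run):
1. the wide lid is pressed in until its catch lets go (value of joint lid_wide below -0.02 rad).
2. the wide lid has sprung ajar with the fingers off it (value of joint lid_wide between 0.4 and 0.8 rad and contact force between each of the arm, the fingers and case_wide below 0.5 N), for 0.1 s.
At the end, for the whole second after the job is handed in: The wide case's lid lies back at rest near its open stop (joint above 1.85 rad, slower than 0.1 rad/s), both narrow lids are still shut (within -0.02 to 0.05 rad) and every loose thing is within 30 mm of where it started (value of joint lid_wide above 1.85 rad and velocity of joint lid_wide between -0.1 and 0.1 rad/s and value of joint lid_narrow1 between -0.02 and 0.05 rad and value of joint lid_narrow2 between -0.02 and 0.05 rad and distance of each of glue, tin, carton, wrench, mug, tape, washers from where it was at the start of the episode below 0.03 m); the robot touches nothing.
It fails at once if a narrow case is opened (value of joint any of lid_narrow1, lid_narrow2 above 0.1 rad).
It fails at once if the wide case or its lid is rammed or squeezed (over 60 N) (contact force between the fingers and case_wide above 60 N).
It fails at once if a loose thing is picked up or pushed away (over 30 mm) (distance of any of glue, tin, carton, wrench, mug, tape, washers from where it was at the start of the episode above 0.03 m).
It also fails if it takes over 51 s, if anything falls off the work surface, if the arm or the gripper's body presses on something with over 40 N, if the wrist force passes 120 N, or if a joint passes its speed limit or range.

## Working session

There is one attempt and no reset: what is moved stays moved. The work goes in short steps, Python scripts to look and compute and a shell command to move; the robot and the scene stay as the last step left them, time stands still between calls to the robot, and variables do not carry over. Pictures are saved under pics/ and viewed, and the job is handed in when it is done.

```bash
mkdir -p pics
python3 - <<'E'
from station import telemetry, cams
import cv2
print(telemetry.get_obs())
for n in ["scene","top","wrist"]:
    im=cams.camera(n); cv2.imwrite(f"pics/{n}0.png",im[:,:,::-1]); print(n,cams.camera_model(n))
E
```

```text
{'t': 0.0, 'qpos': array([-1.26552042e+00,  4.94189672e-01,  1.34612955e+00,  3.30980749e-05,
        1.30249513e+00, -9.55184247e-02]), 'joint_velocities': array([ 5.13953644e-04, -1.22842003e-05, -3.26637877e-03,  6.98529442e-04,
       -1.52985903e-04, -2.29968445e-04]), 'tau': array([ 2.51005324e-03, -8.82145786e+01, -3.83868170e+01, -2.28654580e-04,
        9.91028035e-03,  7.58954030e-06]), 'eef_pos': array([ 0.24373825, -0.57512706,  0.23069675]), 'tcp_rot': array([ 9.79988289e-01,  1.99054216e-01, -4.80811402e-05, -6.09163312e-04]), 'wrist_force': array([ 0.27795446,  0.48175617, -0.54011742]), 'moment': array([ 0.01726052,  0.05570188, -0.00257958]), 'gripper_width': 0.08522824212382586}
scene {'fx': 459.1489305149946, 'fy': 459.1489305149946, 'cx': 286.2630734375274, 'cy': 204.25452126650447, 'k1': 0.039174091622554044, 'cam_to_world': array([[-0.50244565, -0.67689522,  0.53792307,  1.16348835],
       [ 0.86460598, -0.39494816,  0.31060017,  0.37878863],
       [ 0.00220796,  0.6211512 ,  0.78368764,  1.0568224 ],
       [ 0.        ,  0.        ,  0.        ,  1.        ]
[... 286 characters left out ...]
9124234e-03,
         1.04566386e-02],
       [ 2.61305235e-03,  8.91818913e-02,  9.96011929e-01,
         1.65840384e+00],
       [ 0.00000000e+00,  0.00000000e+00,  0.00000000e+00,
         1.00000000e+00]])}
wrist {'fx': 294.50804589455555, 'fy': 294.50804589455555, 'cx': 283.30510866992836, 'cy': 211.70817699675894, 'k1': -0.06072207497304131, 'mount': array([[ 1.22694954e-03,  9.54790857e-01,  2.97275823e-01,
         7.53458900e-02],
       [ 9.99999114e-01, -1.01806347e-03, -8.57489018e-04,
         1.12659224e-03],
       [-5.16077017e-04,  2.97276611e-01, -9.54791260e-01,
        -1.42836255e-01],
       [ 0.00000000e+00,  0.00000000e+00,  0.00000000e+00,
         1.00000000e+00]])}
```

View pics/top0.png

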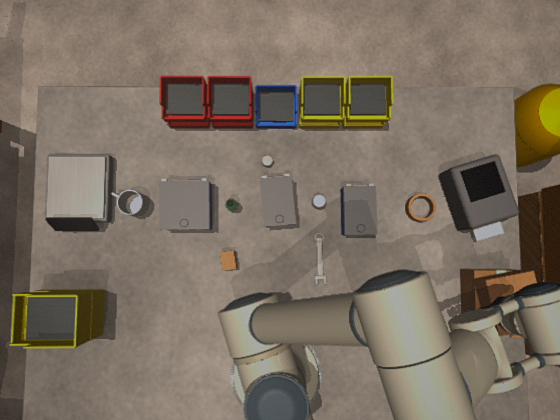

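View pics/scene0.png

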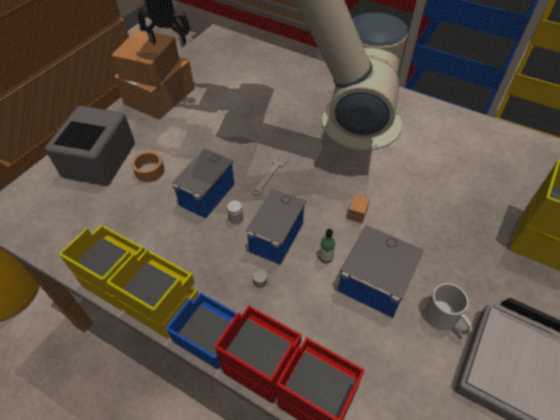

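The top view shows the wide case at the left, with its lid at about (160–211, 178–231) and the ring at (184,223). The mug is at (130,203) and the glue at (232,205). Next I'll measure them.

```bash
cat > h.py <<'E'
import numpy as np, cv2
from station import telemetry, cams
def ray(m,uv,c2w=None):
    K=np.array([[m['fx'],0,m['cx']],[0,m['fy'],m['cy']],[0,0,1]])
    p=cv2.undistortPoints(np.array([[uv]],float),K,np.array([m['k1'],0,0,0]))[0,0]
    T=m['cam_to_world'] if c2w is None else c2w
    d=T[:3,:3]@np.array([p[0],-p[1],-1]); return T[:3,3],d
def onz(m,uv,z,c2w=None):
    o,d=ray(m,uv,c2w); return o+d*(z-o[2])/d[2]
def proj(m,P,c2w=None):
    T=m['cam_to_world'] if c2w is None else c2w
    q=T[:3,:3].T@(np.array(P)-T[:3,3]); x=q[0]/-q[2]; y=-q[1]/-q[2]; f=1+m['k1']*(x*x+y*y)
    return np.array([m['fx']*x*f+m['cx'],m['fy']*y*f+m['cy']])
E
python3 - <<'E'
import cv2
im=cv2.imread('pics/top0.png')
cv2.imwrite('pics/topc.png',cv2.resize(im[160:280,100:260],None,fx=5,fy=5,interpolation=cv2.INTER_CUBIC))
im=cv2.imread('pics/scene0.png')
cv2.imwrite('pics/scenec.png',cv2.resize(im[190:340,310:480],None,fx=4,fy=4,interpolation=cv2.INTER_CUBIC))
E
```

```text
(no output)
```

View pics/topc.png

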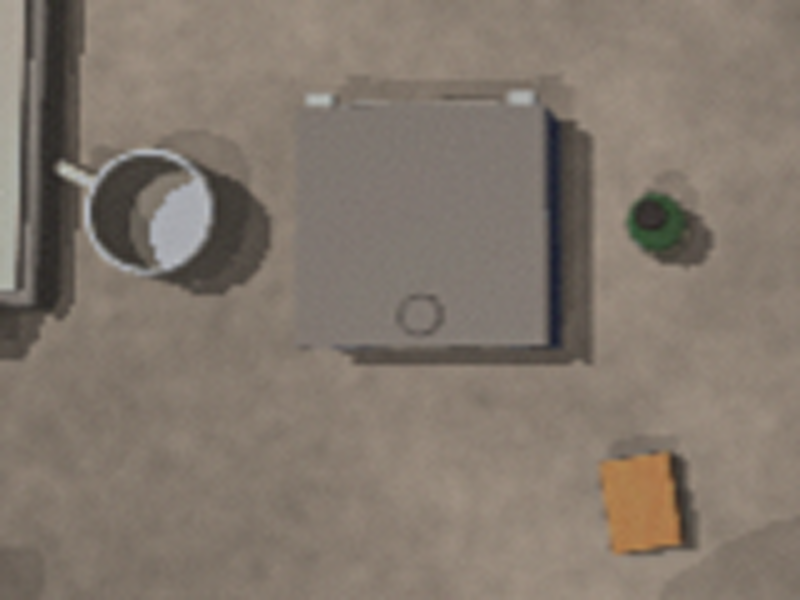

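View pics/scenec.png

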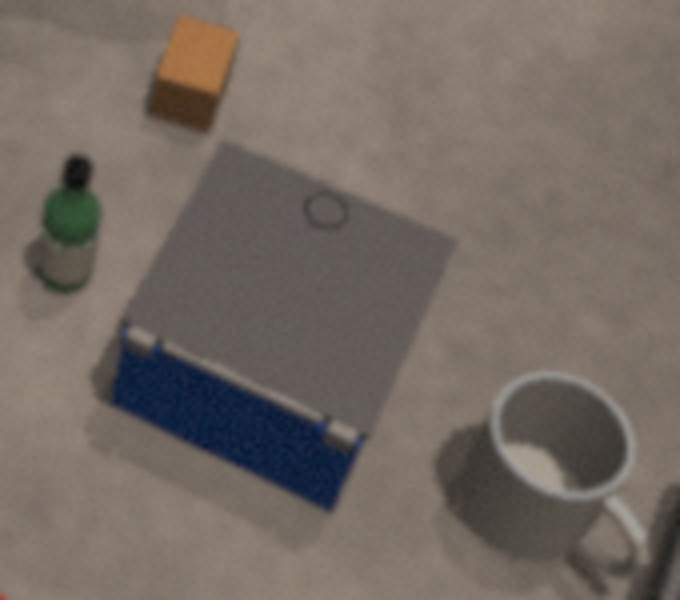

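In the 5x top crop, the ring is at (420,314), the lid's front corners at (298,346) and (549,347), and its rear at (300,102) and (546,102). In the 4x scene crop, the ring is at (326,210) and the front corners at (225,142) and (457,241).

Run:
```python
from h import *
m=cams.camera_model('top'); s=cams.camera_model('scene')
T=lambda u,v:((u-2)/5+100,(v-2)/5+160); S=lambda u,v:((u-1.5)/4+310,(v-1.5)/4+190)
for n,p,z in [('ring',(420,314),.102),('fl',(298,346),.102),('fr',(549,347),.102),('rl',(300,102),.102),('rr',(546,102),.102),('glue',(650,215),.125),('mug',(148,210),.09),('carton',(640,502),.05)]:
    print(n,onz(m,T(*p),z).round(4))
for n,p in [('ring',(326,210)),('fr',(225,142)),('fl',(457,241))]: print(n,onz(s,S(*p),.102).round(4))
```

```text
ring [0.4833 0.2846 0.102 ]
fl [0.4634 0.3596 0.102 ]
fr [0.4629 0.2043 0.102 ]
rl [0.616  0.3616 0.102 ]
rr [0.6164 0.2081 0.102 ]
glue [0.543  0.1405 0.125 ]
mug [0.5492 0.4576 0.09  ]
carton [0.3666 0.1515 0.05  ]
ring [0.4806 0.286  0.102 ]
fr [0.4643 0.2106 0.102 ]
fl [0.4614 0.3637 0.102 ]
```

Both cameras agree to a few mm. The wide lid's push mark is at about (0.482, 0.285, 0.102), the hinge at x≈0.614, and the yaw is about 0. The lid measures 155 mm wide, as it should. First I'll square the tool to the world axes, shut the fingers and travel over.

```bash
python3 -m inch '[[[0,0,0],0.1,0],[[0,0,0],0.1,0],[[0,0,0],0.1,0],[[0,0,0],0.1,0],[[0.008,-0.029,0],0,0],[[0.008,-0.029,0],0,0],[[0.008,-0.029,0],0,0],[[0.008,-0.029,0],0,0],[[0.008,-0.029,0],0,0],[[0.008,-0.029,0],0,0],[[0.008,-0.029,0],0,0],[[0.008,-0.029,0],0,0],[[0.008,-0.029,0],0,0],[[0.008,-0.029,0],0,0]]'
```

```text
t: 1.55
eef_pos: [0.3237, -0.2842, 0.2312]
tcp_rot: [1.0, 0.0, -0.0, -0.0]
wrist_force: [0.3, -0.3, -0.2]
gripper_width: 0.0003
```

```bash
python3 -m inch '[[[0.008,-0.03,0],0,0],[[0.008,-0.03,0],0,0],[[0.008,-0.03,0],0,0],[[0.008,-0.03,0],0,0],[[0.008,-0.03,0],0,0],[[0.008,-0.03,0],0,0],[[0.008,-0.03,0],0,0],[[0.008,-0.03,0],0,0],[[0.008,-0.03,0],0,0],[[0.008,-0.03,0],0,0],[[0.008,-0.03,0],0,0],[[0.008,-0.03,0],0,0],[[0.008,-0.03,0],0,0],[[0.008,-0.03,0],0,0],[[0.008,-0.03,0],0,0],[[0.008,-0.03,0],0,0],[[0.008,-0.03,0],0,0],[[0.008,-0.03,0],0,0],[[0.008,-0.03,0],0,0],[[0,0,0],0,0]]'
python3 - <<'E'
from h import *
o=telemetry.get_obs()
im=cams.camera('wrist'); cv2.imwrite('pics/w1.png',im[:,:,::-1])
from scipy.spatial.transform import Rotation as R
T=np.eye(4);T[:3,:3]=R.from_quat(o['tcp_rot']).as_matrix();T[:3,3]=o['eef_pos']
m=cams.camera_model('wrist'); W=T@m['mount']; print(o['eef_pos'],o['wrist_force'])
for P in [(.482,.285,.102),(.463,.285,.099),(.614,.285,.096)]: print(proj(m,P,W).round(1))
im=cams.camera('top'); cv2.imwrite('pics/t1.png',im[:,:,::-1])
E
```

```text
t: 3.55
eef_pos: [0.4758, 0.2877, 0.231]
tcp_rot: [1.0, 0.001, 0.0, -0.0]
wrist_force: [0.9, 0.0, 0.0]
gripper_width: 0.0004
[0.47580079 0.287696   0.23098728] [0.92986743 0.04135814 0.04846558]
[284.7 196.8]
[284.6 214.8]
[285.5  45.7]
```

View pics/w1.png

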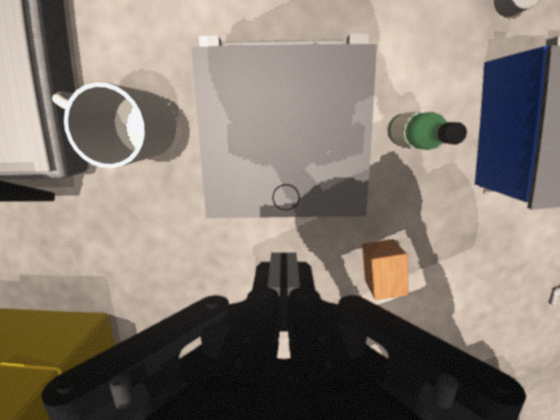

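The wrist view shows the ring at (286,197), and my estimate projects to (285,197), so the position is confirmed. Next I'll descend to just above the lid.

```bash
python3 -m inch '[[[0.006,0.003,0.02],0,0],[[0,0,0.02],0,0],[[0,0,0.02],0,0],[[0,0,0.02],0,0],[[0,0,0.02],0,0],[[0,0,0.015],0,0],[[0,0,0.008],0,0],[[0,0,0],0,0],[[0,0,0],0,0]]'
```

```text
t: 4.55
eef_pos: [0.4814, 0.2815, 0.1089]
tcp_rot: [1.0, 0.0, 0.0, -0.0]
wrist_force: [-0.2, -0.4, -0.6]
gripper_width: -0.0001
```

```bash
python3 -m inch '[[[0,0,0.002],0,0],[[0,0,0.002],0,0],[[0,0,0.001],0,0],[[0,0,0.001],0,0],[[0,0,0.0],0,0]]'
```

```text
t: 5.05
eef_pos: [0.4812, 0.2818, 0.1023]
tcp_rot: [1.0, 0.0, 0.0, -0.0]
wrist_force: [-0.8, -0.1, 2.6]
gripper_width: -0.0001
```

```bash
python3 -m inch '[[[0,0,0.001],0,0],[[0,0,0.001],0,0],[[0,0,0.001],0,0],[[0,0,0.0005],0,0],[[0,0,0.0],0,0]]'
```

```text
t: 5.55
eef_pos: [0.4811, 0.2817, 0.0987]
tcp_rot: [1.0, 0.0, -0.0, 0.0]
wrist_force: [-2.4, 0.3, 2.5]
gripper_width: 0.0001
```

```bash
python3 -m inch '[[[0,0,0.001],0,0],[[0,0,0.0],0,0]]'; python3 -m inch '[[[0,0,0.0005],0,0],[[0,0,0.0],0,0]]'
```

```text
t: 5.75
eef_pos: [0.4811, 0.2817, 0.0977]
tcp_rot: [1.0, 0.0, -0.0, 0.0]
wrist_force: [-0.5, 0.4, 2.6]
gripper_width: -0.0002
t: 5.95
eef_pos: [0.4811, 0.2817, 0.0972]
tcp_rot: [1.0, 0.0, -0.0, 0.0]
wrist_force: [-1.8, 1.3, 2.3]
gripper_width: 0.0
```

The sink is about 5 mm and the force is falling, so the catch has probably let go. Now I'll back off up and to the front.

```bash
python3 -m inch '[[[0,0,-0.02],0,0],[[-0.01,0,-0.03],0,0],[[-0.02,0,-0.03],0,0],[[-0.02,0,-0.03],0,0],[[-0.02,0,-0.02],0,0],[[0,0,0],0,0],[[0,0,0],0,0],[[0,0,0],0,0],[[0,0,0],0,0],[[0,0,0],0,0]]'
python3 - <<'E'
from h import *
for n in ('scene','wrist','top'):
    im=cams.camera(n); cv2.imwrite(f'pics/{n}2.png',im[:,:,::-1])
E
```

```text
t: 6.95
eef_pos: [0.4114, 0.2815, 0.2265]
tcp_rot: [1.0, 0.0, -0.001, 0.0]
wrist_force: [0.3, -0.7, 0.1]
gripper_width: -0.0001
```

View pics/scene2.png

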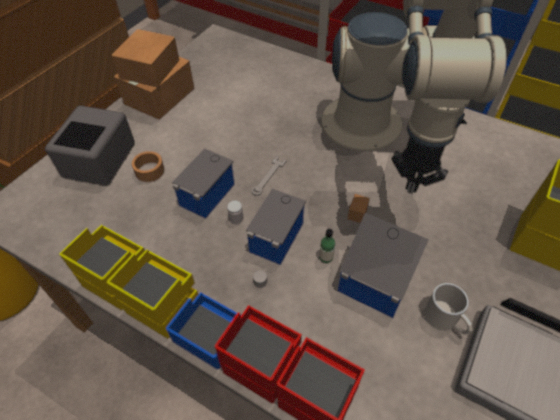

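View pics/wrist2.png

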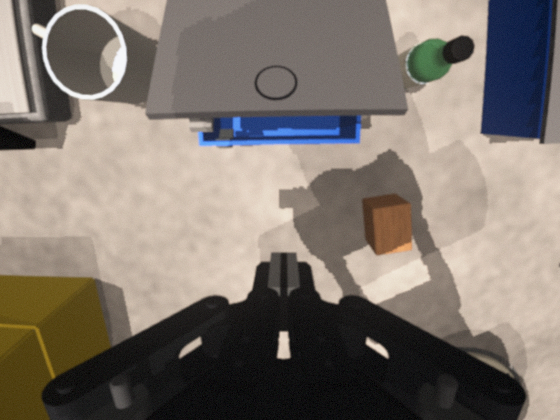

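The lid is ajar. In the wrist view its front edge is at row ~113 and the inside of the case shows below it. I'll check the angle, then bring the tips down in front of the edge.

```bash
python3 - <<'E'
from h import *
from scipy.spatial.transform import Rotation as R
o=telemetry.get_obs()
T=np.eye(4);T[:3,:3]=R.from_quat(o['tcp_rot']).as_matrix();T[:3,3]=o['eef_pos']
m=cams.camera_model('wrist'); W=T@m['mount']
for a in (.5,.62,.75):
    print(a,proj(m,(.614-.152*np.cos(a),.284,.096+.152*np.sin(a)),W).round(1))
E
python3 -m inch '[[[0,0,0.02],0,0],[[0,0,0.025],0,0],[[0,0,0.025],0,0],[[0.02,0,0.001],0,0],[[0.02,0,0],0,0],[[0.015,0,0],0,0],[[0,0,0],0,0]]'
```

```text
0.5 [277.6 130.7]
0.62 [277.1 115.1]
0.75 [276.5  90.7]
t: 7.8
eef_pos: [0.468, 0.2818, 0.1561]
tcp_rot: [1.0, -0.0, 0.0, -0.0]
wrist_force: [-0.5, 0.0, 0.5]
gripper_width: -0.0
```

The edge projects to row 115 at 0.62 rad, which matches. Now I'll start pushing along the arc.

```bash
python3 -m inch '[[[0.006,0,0],0,0],[[0.006,0,-0.004],0,0],[[0.006,0,-0.006],0,0],[[0.006,0,-0.006],0,0],[[0.006,0,-0.005],0,0],[[0.006,0,-0.005],0,0],[[0.006,0,-0.005],0,0],[[0.006,0,-0.005],0,0],[[0,0,0],0,0]]'
python3 - <<'E'
from h import *
for n in ('scene','wrist'):
    im=cams.camera(n); cv2.imwrite(f'pics/{n}3.png',im[:,:,::-1])
E
```

```text
t: 8.7
eef_pos: [0.5155, 0.2819, 0.193]
tcp_rot: [1.0, 0.0, 0.001, -0.0]
wrist_force: [0.2, 0.1, 0.7]
gripper_width: -0.0001
```

View pics/scene3.png

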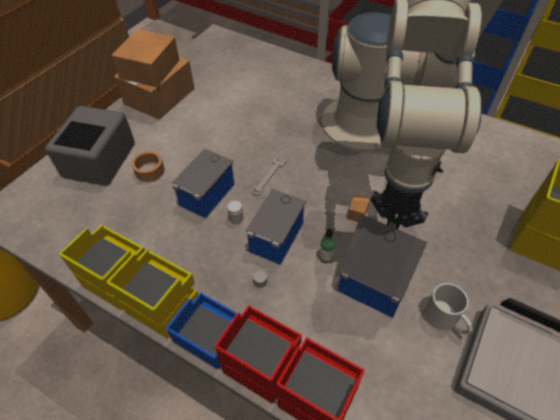

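View pics/wrist3.png

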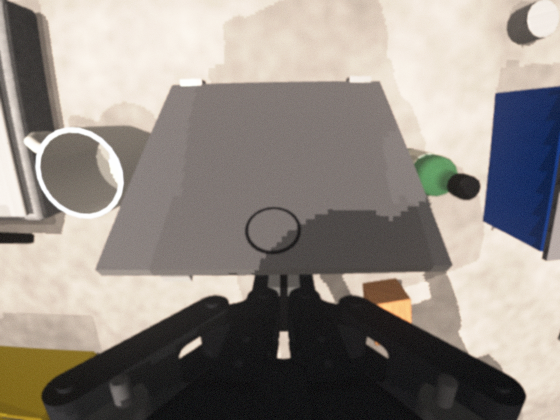

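Run:
```python
from h import *
from scipy.spatial.transform import Rotation as R
o=telemetry.get_obs();print(o['wrist_force'],o['moment'])
T=np.eye(4);T[:3,:3]=R.from_quat(o['tcp_rot']).as_matrix();T[:3,3]=o['eef_pos']
m=cams.camera_model('wrist'); W=T@m['mount']; s=cams.camera_model('scene')
for a in (.62,.7,.8,.9,1):
    for y in (.206,.362): print(a,[proj(k,(.614-.152*np.cos(a),y,.096+.152*np.sin(a)),w).round(1) for k,w in((m,W),(s,None))])
```

```text
[-1.16359537 -0.18663245 -0.41884631] [ 0.01944338  0.08792169 -0.03567564]
0.62 [array([407.2, 296.2]), array([364.4, 211.8])]
0.62 [array([147.1, 295.7]), array([427.4, 239.2])]
0.7 [array([415.7, 294.4]), array([363.7, 211.5])]
0.7 [array([137.8, 293.8]), array([427.3, 239.2])]
0.8 [array([427.7, 289.1]), array([362.5, 211.6])]
0.8 [array([124.8, 288.4]), array([426.9, 239.7])]
0.9 [array([441.2, 279.4]), array([361. , 212.4])]
0.9 [array([110.2, 278.7]), array([426.3, 240.9])]
1 [array([456.3, 264.5]), array([359.2, 213.7])]
1 [array([ 93.9, 263.8]), array([425.3, 242.7])]
```

The lid's corners at (100,270) and (450,268) give about 0.96 rad, so it follows with only light force. I'll push on over the top.

```bash
python3 -m inch '[[[0.007,0,-0.004],0,0],[[0.007,0,-0.004],0,0],[[0.007,0,-0.004],0,0],[[0.007,0,-0.003],0,0],[[0.007,0,-0.003],0,0],[[0.007,0,-0.003],0,0],[[0.007,0,-0.002],0,0],[[0.007,0,-0.002],0,0],[[0.007,0,0],0,0],[[0.007,0,0],0,0],[[0.007,0,0],0,0],[[0.007,0,0],0,0],[[0,0,0],0,0]]'
python3 - <<'E'
from h import *
for n in ('scene','wrist'):
    im=cams.camera(n); cv2.imwrite(f'pics/{n}4.png',im[:,:,::-1])
E
```

```text
t: 10.1
eef_pos: [0.5991, 0.2817, 0.2171]
tcp_rot: [1.0, 0.0, 0.0, 0.0]
wrist_force: [-0.3, 0.8, 0.1]
gripper_width: -0.0001
```

View pics/scene4.png

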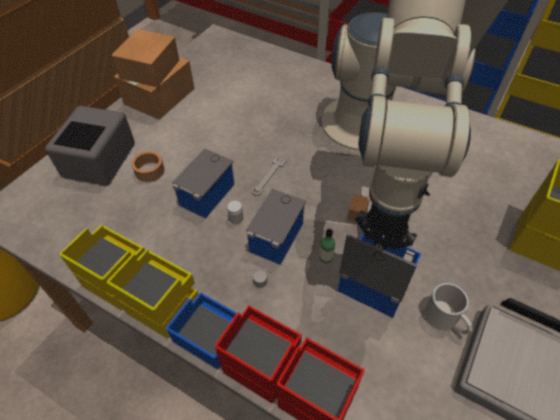

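View pics/wrist4.png

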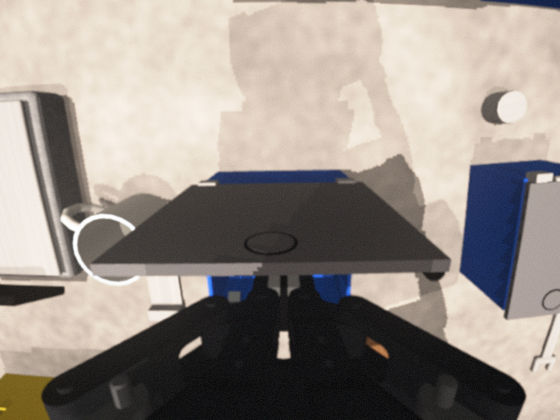

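The lid is now near vertical, at about 1.45 rad. I'll push it past the tipping point.

```bash
python3 -m inch '[[[0.007,0,0],0,0],[[0.007,0,0],0,0],[[0.007,0,0],0,0],[[0.007,0,0],0,0],[[0.006,0,0],0,0],[[0.005,0,0],0,0],[[0.004,0,0],0,0],[[0,0,0],0,0],[[0,0,0],0,0],[[0,0,0],0,0]]'
python3 - <<'E'
from h import *
for n in ('scene','wrist'):
    im=cams.camera(n); cv2.imwrite(f'pics/{n}5.png',im[:,:,::-1])
E
```

```text
t: 11.2
eef_pos: [0.6409, 0.2819, 0.2173]
tcp_rot: [1.0, 0.0, -0.0, 0.0]
wrist_force: [0.4, 0.5, -0.2]
gripper_width: -0.0
```

View pics/scene5.png

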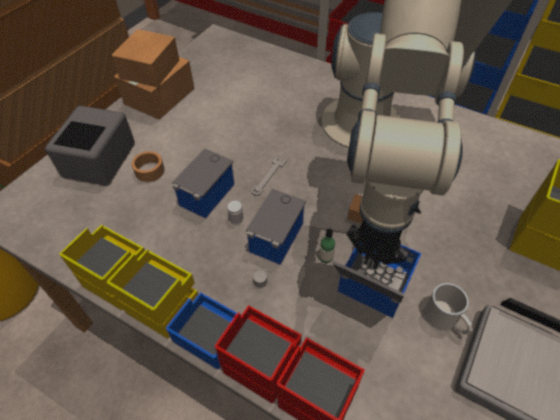

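View pics/wrist5.png

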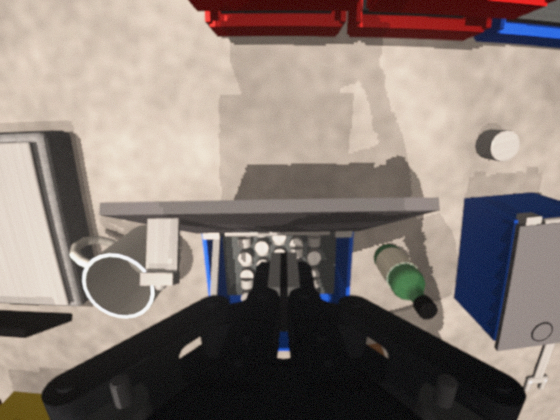

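The lid has fallen back past vertical and stands clear of the fingers. I'll withdraw straight back, then up.

```bash
python3 -m inch '[[[-0.02,0,0],0,0],[[-0.03,0,0],0,0],[[-0.03,0,0],0,0],[[-0.03,0,-0.01],0,0],[[-0.03,0,-0.02],0,0],[[-0.03,0,-0.02],0,0],[[-0.02,0,-0.01],0,0],[[0,0,0],0,0],[[0,0,0],0,0],[[0,0,0],0,0],[[0,0,0],0,0],[[0,0,0],0,0]]'
python3 - <<'E'
from h import *
for n in ('scene','wrist','top'):
    im=cams.camera(n); cv2.imwrite(f'pics/{n}6.png',im[:,:,::-1])
s=cams.camera_model('scene');t=cams.camera_model('top')
for a in (1.7,1.85,2.0):
    for y in (.206,.362): print(a,y,[proj(k,(.614-.152*np.cos(a),y,.096+.152*np.sin(a))).round(1) for k in (s,t)])
E
```

```text
t: 12.5
eef_pos: [0.4515, 0.2816, 0.2767]
tcp_rot: [1.0, 0.0, -0.0, 0.0]
wrist_force: [-0.4, 0.3, 0.3]
gripper_width: -0.0001
1.7 0.206 [array([340.6, 240.2]), array([203.2, 166.6])]
1.7 0.362 [array([410.8, 272.9]), array([148.2, 166.4])]
1.85 0.206 [array([335.7, 249.1]), array([203.6, 159.1])]
1.85 0.362 [array([406.3, 282.6]), array([148.7, 159. ])]
2.0 0.206 [array([330.8, 258.6]), array([204. , 152.3])]
2.0 0.362 [array([401.6, 292.9]), array([149.6, 152.1])]
```

View pics/scene6.png

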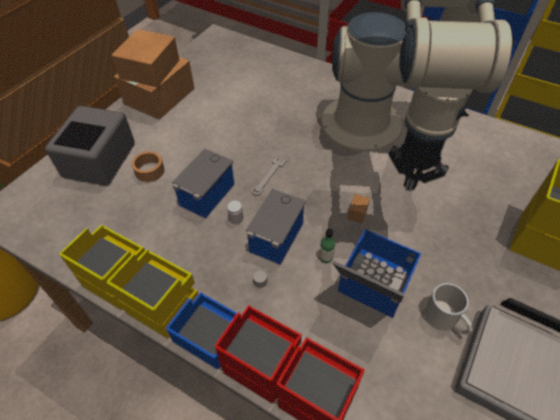

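View pics/top6.png

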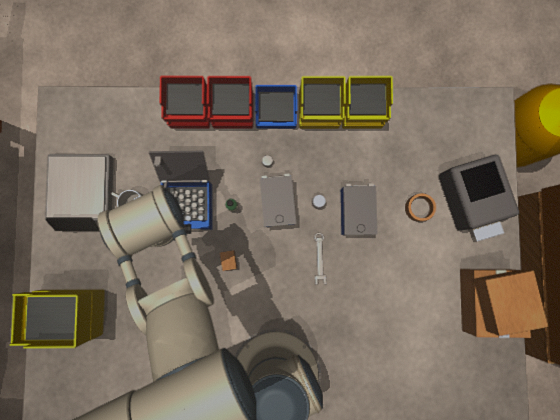

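The lid's free edge in the top view is at row ~151, from u≈150 to 205, and 2.0 rad predicts row 152. In the scene view its corners are at about (333,262) and (402,296), which also fits 2.0. The narrow lids are shut and the loose things look unmoved. I'll hand in.

Run:
```python
from station import job
print(job.close_job())
```

```text
the job is handed in; nothing more can be done
None
```

The wide case is open: its lid rests back at its stop, about 2.0 rad, and the arm is withdrawn with nothing touching it. The job was handed in at about 12.6 s; no verdict is reported.

- **Press:** I pressed the push mark with shut fingertips until it had sunk about 5 mm. The measured push was only about 2.5 N, below the 4–5 N given, probably because the readings were taken after the catch had already let go.
- **Ajar:** After I backed off, the lid sprang open by itself to about 0.62 rad, which matched the wrist picture.
- **Opening:** I pushed the front edge along its arc past vertical and withdrew straight back. The readings taken at the end of each move stayed below 4 N.
- **Last checks:** The top and scene pictures both fit a lid angle of 2.0 rad. Both narrow lids looked shut and the loose things looked unmoved. I judged those by eye and did not measure them, and the arm partly hid the mug in the top view. No check failed.

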